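# Set the glue-flow thumbwheel under its guard hood

## Robot

A 7-joint arm with a two-finger parallel gripper is mounted at the origin on the work surface. World frame = base frame: x ahead of the robot, y to its left, z up, the work surface at z = 0. Lengths are in m, angles in rad, forces in N, time in s.
With the tool pointing down it reaches from about 0.35 to 0.9 m from the base axis. Payload 7.2 kg.
Tool frame: the origin (TCP) lies between the finger pads; the fingertips stand 17 mm ahead of it and the grasp point (between the pads) lies 2 mm behind it (r.tips_ahead is the distance from the TCP to the fingertips, in m); y points along the fingers, z is the direction in which the jaws open and shut, and the axes are right-handed (so a half turn about y gives the same grasp; the last joint's range is limited). The gripper opens to 88 mm and grips with 3 to 60 N. Pads are 20 mm wide; open, the fingers measure 115 mm over their backs; the gripper's body (75 mm by 178 mm) begins 61 mm behind the grasp point.
Start: joints at [1.167, 0.411, -0.013, 1.596, 0.006, 1.134, -0.082], TCP at [0.206, -0.59, 0.24] pointing down, gripper open.
Joint ranges: [-2.95, 2.95], [-0.29, 1.99], [-1.47, 1.44], [0.14, 2.54], [-1.03, 4.17], [0.13, 1.85], [-2.86, 2.86]. Speed limits (rad/s): [2.39, 2.39, 3.01, 3.01, 3.14, 3.14, 3.14].

## Interface

Orientations are given as a unit quaternion [x, y, z, w].
In Python, from bench import r, optics, finish_job gives the robot as it stands.
- The arm moves only by the shell command python3 -m handwheel 'ROWS' [FORCE]. ROWS is JSON, one flat list of numbers, 7 for each row, row after row: the shift along the tool's x, y, z in cm, then the turn, a rotation vector about the tool's x, y, z in rad, then the gripper command: -1 is shut, 1 is fully open, values between are in proportion. In form: [x, y, z, wx, wy, wz, jaw, x, y, z, wx, wy, wz, jaw, ...]. A call has exactly 10 rows; each row shifts and turns the commanded pose from where the row before left it, along the tool's axes as they then stand; what a row does not reach is not made up. A row lasts 1/8 s, in which the tool goes at most 62.5 mm and 10.7 degrees, less where a joint would pass 70% of its speed; a pose out of reach is approached as far as the arm can. A call with a gripper value outside its range is refused whole. The fingers move at their own pace and stop on an object; FORCE is the grip in N (left out, the last holds). Time passes only in rows, so rows that do not move let the fingers close, or fill a call up. It gives the time, the measured TCP pose, the force and the opening at its end, in the units of the state.
- r.get_obs(): the state, without advancing time (a new reading comes with each control period).
- optics.capture(name): name is "scene" or "top"; returns a dict with "image" (384x512x3 uint8, blue, green, red), "vfov" (degrees; the focal length in pixels is half the picture's height over the tangent of half this angle, whatever the lens; pixels are square), "cx", "cy" (the principal point, pixels), "eye" and "rotation" of the camera in the world. Camera axes: x right, y down, z forward; pixel columns grow to the right and rows downward; lengths in m; the calibration is good to about 2 mm. A picture is of the moment at which its call begins. There is no depth.
- finish_job(): hands the job in, once; it reports no verdict.
Trained networks look in a picture, given as the dict that the camera call returned (one of the last four; its "shot" number tells which), for a name from the list of things; names that differ only in an ending like _2 or _b are one class to them, and where a whole thing is asked for, a point or a joint stands for the part that bears it (a point fixed in the world has none). Each returns a list of dicts, best first, with "confidence" (0 to 1); they miss things now and then, are a little off and sometimes report something else, mostly with a low value. They report only what shows in the picture. A call takes as long as a camera call.
- optics.search_frame(target, picture): "position" ([x, y, z] in m, in world coordinates, good to about 4 mm: the middle of the surface that is visible of it).
- optics.trace(target, picture): "region" (384x512 bool, what is visible of it).
The state is a dict: "t": time; "joints": joint angles; "joint_vel": joint speeds; "joint_torque": joint torques, N m; "position": TCP position; "eef_rot": TCP orientation; "contact_force": force on the tool from outside, world axes, zero at the start; "moment": the same for the moment, N m; "width": finger opening in m.
Only numpy, scipy, OpenCV 4.12 (cv2) and the standard library are available. Lean on these libraries where they do the work, as an engineer would, in place of code of your own. Each camera call takes 0.05 s, during which the arm holds its last target.

## Task

The glue bead is set too thick: lift the clear hinged hood of the dispenser console right up by its orange handle, and with a fingertip roll the knurled flow wheel click by click towards the front of the console until its white mark rests at the green line (two to four clicks). Then close the hood fully again and let go; do not press the red emergency stop and leave the hand pendant and the brown nest block where they are.

Things in the scene. Friction and masses are not known exactly. Their poses are not given: they have to be found in the camera images.
- console: Fixed white desk console, 210 deep (x), 260 wide (y), 155 mm high. Origin under its centre, z up, front at x = -100 mm, 35 mm high; from there the panel rises at 35 degrees for 210 mm towards +x. In this frame 'up the slope' = (cos 35, 0, sin 35), 'off the panel' = (-sin 35, 0, cos 35). Hood and wheel lie on the panel's middle line (y = 0)
- set_line (a point): Fixed point 95 mm up the slope, 18 mm off the panel: the outermost point of the flow wheel's rim, on the green set line painted on the black strips either side of the wheel slot (short white lines: one per click). The wheel's axis runs along the console's y, 45 mm below this point along the panel's normal
- flow_wheel (a joint): Dark knurled thumbwheel, 90 mm diameter, 24 wide, rim 18 mm proud of the panel. rad: 0 with the white mark at the green line, negative with the mark up the slope from it; grows as the rim is rolled down the slope, to the front. One click = 0.209 rad (9.4 mm of rim), held by a sprung ball; 1 to 3 N along the rim takes it over. Starts 2 to 4 clicks negative; stops at -1.03 and +0.92
- wheel_mark (a point): The white mark, a bar across the wheel's rim; the point is at the rim (45 mm from the axis). A fingertip pressed on the rim with 5 to 15 N turns the wheel without slipping
- hood (a joint): Clear box-shaped guard hood over the wheel: 125 mm along the slope, 78 wide, 30 high, hinged along its upper edge. rad: 0 closed on the panel, 1.66 fully open. A stiff hinge holds it where it is left; moving it takes 0.4 to 1.5 N at the handle. Open, it stands off the panel 65 mm up the slope from the wheel's top line and reaches 125 mm off the panel, over the console
- hood_hinge (a point): Centre of the hood's hinge line, which runs along the console's y, 160 mm up the slope, 1.5 mm off the panel
- hood_handle (a point): Centre of the round bar of the orange bow handle at the hood's free end. Bar along the console's y, 10 mm thick, 60 mm long between its two legs, 20 mm free under it. It lies 115 mm from the hinge line along the hood and 55 mm off the hood's underside, and swings with the hood
- estop_top (a point): Top centre of the red emergency stop mushroom, 40 mm in diameter, 35 mm high, on a yellow ring at the console's -y side; a push of 4 to 8 N drives it in
- pendant: Bystander: black hand pendant with orange plug, 100 x 250 x 32 mm, loose on the bench; origin under its centre
- nest: Bystander: brown nest block with a black housing in it, 85 x 125 x 38 mm, loose; origin under its centre

How it is judged:
On the way, in this order (a step that is already met when the one before it is completed fails the run):
1. the hood is lifted right up (at least 1.3 rad) (value of joint hood above 1.3 rad), for 0.2 s.
2. a fingertip is on the flow wheel (contact force between the fingers and flow_wheel above 0.3 N), for 0.05 s.
3. the flow wheel's white mark is at the green line (within 0.07 rad, a third of a click) (value of joint flow_wheel between -0.07 and 0.07 rad), for 0.2 s.
At the end, for the whole second after the job is handed in: the hood is closed (under 0.06 rad, that is within 6 mm at its free end), the wheel's white mark rests at the green line (within 0.07 rad) (all of step 3 and value of joint hood below 0.06 rad); the robot touches nothing.
It fails at once if the emergency stop is pressed in (3 mm or more) (value of joint estop above 0.003 m).
It fails at once if the pendant is moved by more than 20 mm (distance of pendant from where it was at the start of the episode above 0.02 m).
It fails at once if the nest is moved by more than 20 mm (distance of nest from where it was at the start of the episode above 0.02 m).
It also fails if it takes over 72 s, if anything falls off the work surface, if the arm or the gripper's body presses on something with over 40 N, if the wrist force passes 120 N, or if a joint passes its speed limit or range.

## Working session

There is one attempt and no reset: what is moved stays moved. The work goes in short steps, Python scripts to look and compute and a shell command to move; the robot and the scene stay as the last step left them, time stands still between calls to the robot, and variables do not carry over. Pictures are saved under pics/ and viewed, and the job is handed in when it is done.

```bash
ls; mkdir -p pics; python3 - <<'E'
from bench import r, optics
import cv2
print(r.get_obs(), r.tips_ahead)
for n in ["scene","top"]:
    p=optics.capture(n); cv2.imwrite(f"pics/{n}0.png",p["image"])
    print(n,p["vfov"],p["cx"],p["cy"],p["eye"],p["rotation"],p["shot"])
    for t in ["console","hood_handle","hood_hinge","flow_wheel","wheel_mark","estop_top","set_line","pendant","nest"]:
        try: print(t,[(d["position"],round(d["confidence"],2)) for d in optics.search_frame(t,p)][:2])
        except Exception as e: print(t,e)
E
```

```text
pics
{'t': 0.0, 'joints': array([ 1.1667979 ,  0.4118676 , -0.01269179,  1.59706183,  0.00562004,
        1.13432046, -0.08217167]), 'joint_vel': array([-3.00104685e-04,  1.78279715e-03,  4.62050422e-04,  6.93695183e-04,
       -4.85949323e-04, -8.97045562e-05,  1.54657455e-04]), 'joint_torque': array([-7.28530413e-04, -5.87962711e+01,  6.41288962e-01, -2.91082978e+01,
       -5.38882928e-02,  1.81719137e-02,  1.29514101e-04]), 'position': array([ 0.20573164, -0.58964324,  0.23882204]), 'eef_rot': array([-0.11832545,  0.69771543, -0.69660594,  0.11803576]), 'contact_force': array([-0.28429523, -0.74184559,  0.5670356 ]), 'moment': array([-0.03165281,  0.00304167,  0.00493467]), 'width': 0.08789769126042221} 0.017
scene 51.65640041272462 251.33157541626161 189.77850472943737 [1.16941685 0.56452787 0.75189631] [ 0.3179725   0.85097379 -0.38783016 -0.15596433] 1
console [([0.7201, -0.0451, 0.107], 0.62)]
hood_handle [([0.6244, -0.085, 0.1287], 0.8)]
hood_hinge [([0.7213, -0.0459, 0.1121], 0.88)]
flow_wheel []
wheel_mark []
estop_top [([0.6291, -0.1789, 0.1123], 0.53), ([0.7202, -0.0469, 0.105], 0.18)]
set_line [([0.7147, -0.0492, 0.1061], 0.62)]
pendant [([0.7401, -0.3829, 0.031], 0.7), ([0.6259, -0.0815, 0.127], 0.3)]
nest [([0.5733, 0.2074, 0.024], 0.78)]
top 57.7492618452106 260.51012229395144 193.3475903749276 [0.44795493 0.02334704 1.08862621] [ 0.7451514  -0.65827121  0.07160753 -0.07937742] 2
console [([0.6483, -0.0865, 0.124], 0.77)]
hood_handle [([0.6056, -0.1036, 0.1162], 0.63)]
hood_hinge [([0.6112, -0.1054, 0.1179], 0.64)]
flow_wheel []
wheel_mark [([0.5552, 0.1974, 0.0276], 0.55)]
estop_top [([0.6157, -0.1945, 0.1157], 0.7)]
set_line [([0.6447, -0.0899, 0.126], 0.83)]
pendant [([0.7175, -0.3696, 0.0293], 0.77)]
nest [([0.5555, 0.1979, 0.0287], 0.63)]
```

View pics/scene0.png

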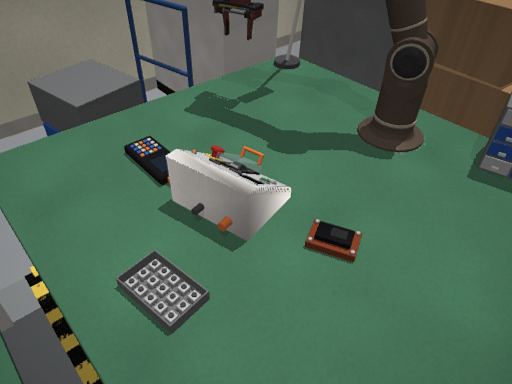

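View pics/top0.png

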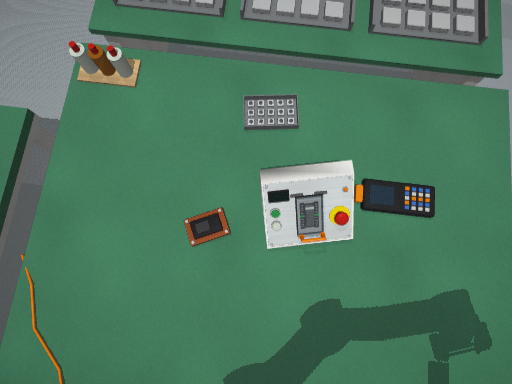

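```bash
cat > h.py <<'E'
import numpy as np, cv2
from scipy.spatial.transform import Rotation as R
def K(p):
    f=192/np.tan(np.radians(p["vfov"])/2); return f
def proj(p,X):
    X=np.atleast_2d(X); c=(X-np.array(p["eye"]))@R.from_quat(p["rotation"]).as_matrix()
    f=K(p); return np.c_[p["cx"]+f*c[:,0]/c[:,2], p["cy"]+f*c[:,1]/c[:,2]]
def console(x,y,yaw,P,z=0):
    P=np.atleast_2d(P); c,s=np.cos(yaw),np.sin(yaw)
    return np.c_[x+c*P[:,0]-s*P[:,1], y+s*P[:,0]+c*P[:,1], P[:,2]+z]
S=np.radians(35)
def panel(u,v,w=0): # u up slope, w y, v off
    return np.array([-.1+u*np.cos(S)-v*np.sin(S), w, .035+u*np.sin(S)+v*np.cos(S)])
E
python3 - <<'E'
from bench import r, optics
import cv2,pickle,numpy as np
P={}
for n,(x0,y0,x1,y1,s) in {"scene":(140,125,310,250,4.7),"top":(245,150,375,260,6)}.items():
    p=optics.capture(n);P[n]=p
    im=cv2.resize(p["image"][y0:y1,x0:x1],None,fx=s,fy=s,interpolation=cv2.INTER_CUBIC)
    cv2.imwrite(f"pics/{n}1.png",im); print(im.shape)
    m=[]
    for t in ["hood_handle","hood","console","estop_top"]:
        for d in optics.trace(t,p)[:1]:
            g=d["region"]; ys,xs=np.nonzero(g); print(n,t,d["confidence"],g.sum(),xs.mean(),ys.mean(),xs.min(),xs.max(),ys.min(),ys.max()); P[n+t]=g
pickle.dump(P,open("p.pkl","wb"))
E
```

```text
(588, 799, 3)
scene hood_handle 0.91 785 240.3936305732484 160.97834394904459 209 263 147 173
scene hood 0.8 769 241.4005201560468 160.73472041612484 215 263 146 173
scene console 0.91 7427 225.5463848121718 188.39989228490643 167 290 146 239
scene estop_top 0.61 85 215.91764705882352 149.90588235294118 211 223 146 156
(660, 780, 3)
top hood_handle 0.78 1367 310.0907095830285 216.9400146305779 291 325 191 242
top hood 0.77 1340 310.12388059701493 217.33358208955224 291 325 191 242
top console 0.83 7346 307.2959433705418 203.3819765858971 258 354 160 248
top estop_top 0.61 132 341.0681818181818 218.5530303030303 335 348 213 224
```

View pics/scene1.png

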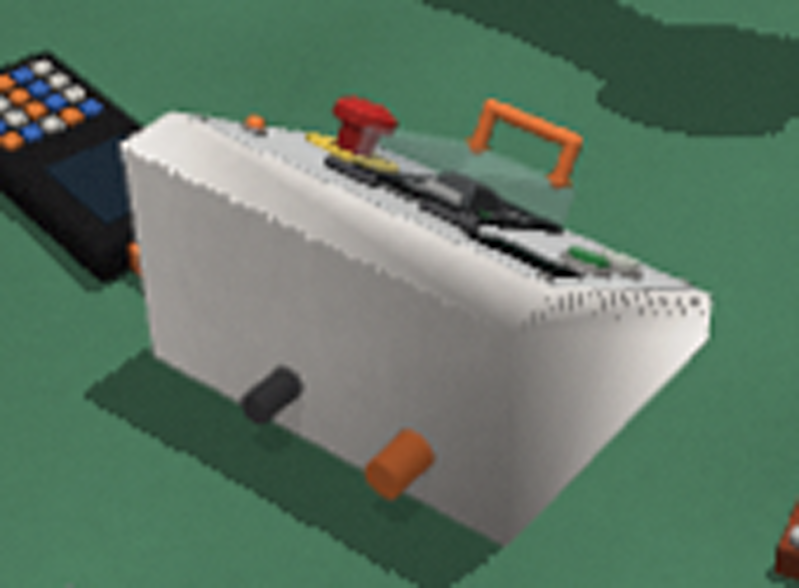

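View pics/top1.png

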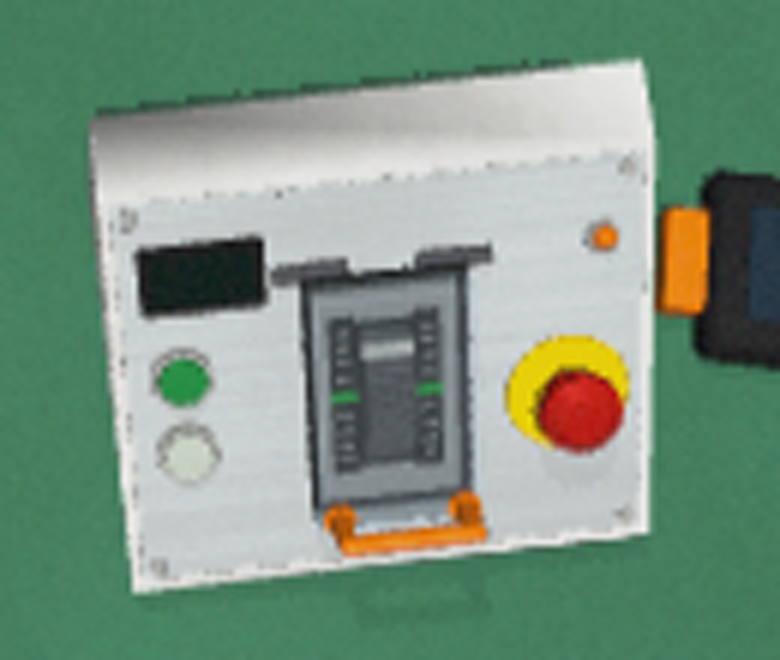

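```bash
cat > fit.py <<'E'
from h import *
import pickle
from scipy.optimize import least_squares
P=pickle.load(open("p.pkl","rb"))
t=lambda a,b:(245+(a-.5*0)/6,150+b/6); s=lambda a,b:(140+a/4.7,125+b/4.7)
obs=[("top",panel(.16,.0015),t(382,262)),("top",panel(.095,0.001),t(387,393)),("top",panel(.045,.0565),t(413,539)),
("top",[-.1,.13,.035],t(135,590)),("top",[-.1,-.13,.035],t(648,532)),("top",panel(.21,0,.13),t(106,207)),("top",panel(.21,0,-.13),t(642,155)),
("scene",panel(.045,.0565),s(535,121)),("scene",[.11,.13,0],s(505,548)),("scene",[.11,-.13,0],s(155,355)),("scene",[-.1,.13,.035],s(710,295))]
def res(q,full=False):
    o=[]
    for c,X,uv in obs: o.append(proj(P[c],console(*q[:3],X))[0]-uv)
    return np.array(o) if full else np.ravel(o)
f=least_squares(res,[.65,-.09,0.],loss="soft_l1")
print(f.x); 
for o,e in zip(obs,res(f.x,True)): print(o[0],np.round(o[1],3),np.round(e,1))
np.save("pose.npy",f.x)
E
python3 fit.py
```

```text
[ 0.63830032 -0.0942575   0.23409717]
top [0.03  0.    0.128] [-0.4  1.3]
top [-0.023  0.     0.09 ] [-0.5 -0.1]
top [-0.096  0.     0.107] [-0.4  0.3]
top [-0.1    0.13   0.035] [-0.4  0. ]
top [-0.1   -0.13   0.035] [-0.2  0.1]
top [0.072 0.13  0.155] [-1.8 -1.3]
top [ 0.072 -0.13   0.155] [ 1.8 -2.6]
scene [-0.096  0.     0.107] [-0.9 -0.3]
scene [0.11 0.13 0.  ] [ 0.2 -1.3]
scene [ 0.11 -0.13  0.  ] [-0.5 -0.9]
scene [-0.1    0.13   0.035] [ 0.1 -1. ]
```

```bash
sed -i 's/,("top",panel(.21,0,.13).*155))//; s/^("top",\[-.1,.13,.035\],t(135,590)),\(.*\)t(648,532)),.*$/("top",[-.1,.13,.035],t(135,590)),\1t(648,532)),/' fit.py; python3 fit.py
cat > pl.py <<'E'
from h import *
from bench import r
q=np.load("pose.npy"); cy=q[2]
W=lambda u,v,w=0: console(*q,panel(u,v,w))[0]
ax=np.array([np.cos(cy),np.sin(cy),0]); ay=np.array([-np.sin(cy),np.cos(cy),0]); az=np.array([0,0,1.])
up=ax*np.cos(S)+az*np.sin(S); off=-ax*np.sin(S)+az*np.cos(S)
def Rot(y,z):
    y=np.array(y);z=np.array(z); return R.from_matrix(np.c_[np.cross(y,z),y,z])
def go(pos,rot,o=None,P0=None,R0=None):
    o=o or r.get_obs(); P0=o["position"] if P0 is None else P0; R0=R.from_quat(o["eef_rot"]) if R0 is None else R0
    rv=(R0.inv()*rot).as_rotvec(); d=(np.array(pos)-P0)
    print("turn",rv.round(3),"deg",np.degrees(np.linalg.norm(rv)).round(1),"| shift cm in present axes",(R0.inv().apply(d)*100).round(2),"| after turn",(rot.inv().apply(d)*100).round(2))
def uv(p):
    d=np.array(p)-W(0,0); return np.array([d@up,d@off,d@ay])*1000
E
python3 - <<'E'
from pl import *
o=r.get_obs(); print(R.from_quat(o["eef_rot"]).as_matrix().round(3)); print("handle",W(.045,.0565),uv(o["position"]))
H=W(.045,.0565)
for s in (1,-1):
    go(H+[0,0,.06],Rot(-az,s*ax))
import pickle
P=pickle.load(open("p.pkl","rb"))
for n in range(5):
    a=n*.209; print(n,((proj(P["top"],W(.095+.045*np.sin(a),-.027+.045*np.cos(a)))[0]-[245,150])*6).round())
E
```

```text
[ 0.63910353 -0.09400451  0.23419937]
top [0.03  0.    0.128] [-0.5  1. ]
top [-0.023  0.     0.09 ] [-0.5 -0.4]
top [-0.096  0.     0.107] [-0.4 -0. ]
top [-0.1    0.13   0.035] [-0.5 -0.3]
top [-0.1   -0.13   0.035] [-0.3 -0.2]
scene [-0.096  0.     0.107] [-1.1 -0.1]
scene [0.11 0.13 0.  ] [ 0.  -1.1]
scene [ 0.11 -0.13  0.  ] [-0.7 -0.7]
scene [-0.1    0.13   0.035] [-0.  -0.8]
[[-0.944  0.     0.33 ]
 [-0.33  -0.    -0.944]
 [-0.    -1.     0.   ]]
handle [ 0.54616665 -0.11617715  0.10709303] [-240.13365743  417.99255707 -382.03407169]
turn [-0.    -1.469  0.   ] deg 84.2 | shift cm in present axes [-47.74   7.26 -33.53] | after turn [-38.2    7.26  44.09]
turn [-0.     1.672 -0.   ] deg 95.8 | shift cm in present axes [-47.74   7.26 -33.53] | after turn [ 38.2    7.26 -44.09]
0 [391. 407.]
1 [390. 388.]
2 [388. 369.]
3 [385. 349.]
4 [382. 330.]
```

```bash
cat >> pl.py <<'E'
def arc(pos,rot,n=10,order=0,R0=None,P0=None):
    "n equal rows (shift then turn), constant in tool axes"
    o=r.get_obs(); P0=o["position"] if P0 is None else P0; R0=R.from_quat(o["eef_rot"]) if R0 is None else R0
    rv=(R0.inv()*rot).as_rotvec()/n
    A=sum((R0*R.from_rotvec(rv*k)).as_matrix() for k in range(n))
    s=np.linalg.solve(A,np.array(pos)-P0)
    print("row shift cm",(s*100).round(2),"turn",rv.round(4))
E
python3 - <<'E'
from pl import *
H=W(.045,.0565); p=r.get_obs()["position"]; T=H+[0,0,.08]
arc(p+.72*(T-p),Rot(-az,ax))
E
```

```text
row shift cm [-4.59  0.38  0.22] turn [-0.     -0.1469  0.    ]
```

```bash
python3 -m handwheel '[-4.6,0.3,0.2,0,-0.147,0,1, -4.6,0.3,0.2,0,-0.147,0,1, -4.6,0.3,0.2,0,-0.147,0,1, -4.6,0.3,0.2,0,-0.147,0,1, -4.6,0.3,0.2,0,-0.147,0,1, -4.6,0.3,0.2,0,-0.147,0,1, -4.6,0.3,0.2,0,-0.147,0,1, -4.6,0.3,0.2,0,-0.147,0,1, -4.6,0.3,0.2,0,-0.147,0,1, -4.6,0.3,0.2,0,-0.147,0,1]' 5
python3 - <<'E'
from pl import *
H=W(.045,.0565)
go(H+[0,0,.06],Rot(-az,ax)); print(r.get_obs()["joints"].round(2))
E
```

```text
t: 2.75
position: [0.4496, -0.2455, 0.2097]
eef_rot: [-0.556, 0.436, -0.437, 0.556]
contact_force: [-0.2, -0.2, 0.3]
width: 0.0875
turn [-0.001  0.006  0.   ] deg 0.4 | shift cm in present axes [-10.27   4.26  12.45] | after turn [-10.34   4.26  12.39]
[ 0.8   0.29 -0.47  1.88  0.16  1.01  0.5 ]
```

```bash
python3 -m handwheel '[-2.6,1,3.1,0,0.006,0,1, -2.6,1,3.1,0,0,0,1, -2.6,1,3.1,0,0,0,1, -2.5,1.2,3.1,0,0,0,1, 0,0,0,0,0,0,1, 0,0,0,0,0,0,1, 0,0,0,0,0,0,1, 0,0,0,0,0,0,1, 0,0,0,0,0,0,1, 0,0,0,0,0,0,1]' 5
python3 - <<'E'
from pl import *
from bench import optics
H=W(.045,.0565)
go(H+[0,0,.005],Rot(-az,ax))
for n,(x0,y0,x1,y1,s) in {"scene":(180,80,310,200,5),"top":(245,150,375,260,6)}.items():
    p=optics.capture(n)
    im=cv2.resize(p["image"][y0:y1,x0:x1],None,fx=s,fy=s,interpolation=cv2.INTER_CUBIC)
    o=r.get_obs(); T=o["position"]; R0=R.from_quat(o["eef_rot"])
    for c,X in [((255,0,0),H),((0,255,255),T),((255,0,255),T+R0.apply([0,.017,0.044])),((255,0,255),T+R0.apply([0,.017,-0.044]))]:
        u=(proj(p,X)[0]-[x0,y0])*s; cv2.circle(im,(int(u[0]),int(u[1])),4,c,-1)
    cv2.imwrite(f"pics/{n}2.png",im)
E
```

```text
t: 4.0
position: [0.5463, -0.1188, 0.1678]
eef_rot: [0.554, -0.44, 0.44, -0.554]
contact_force: [0.5, 0.5, 0.0]
width: 0.0877
turn [-0.    -0.006  0.   ] deg 0.3 | shift cm in present axes [-0.26  5.57  0.05] | after turn [-0.26  5.57  0.05]
```

View pics/scene2.png

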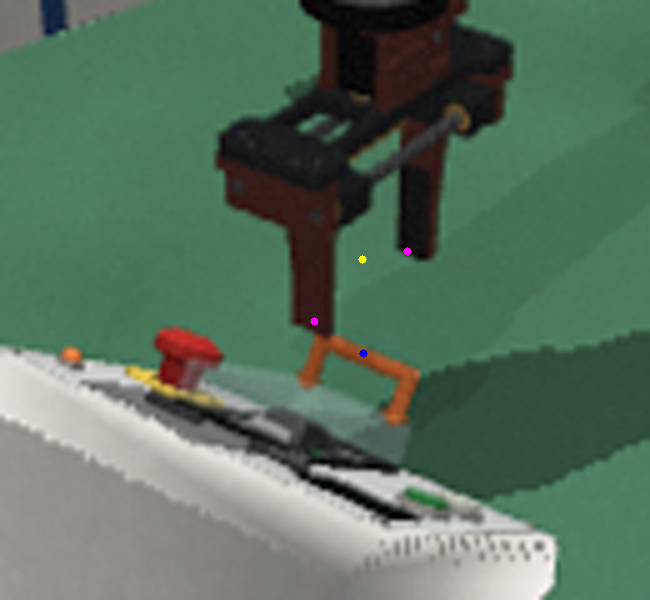

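View pics/top2.png

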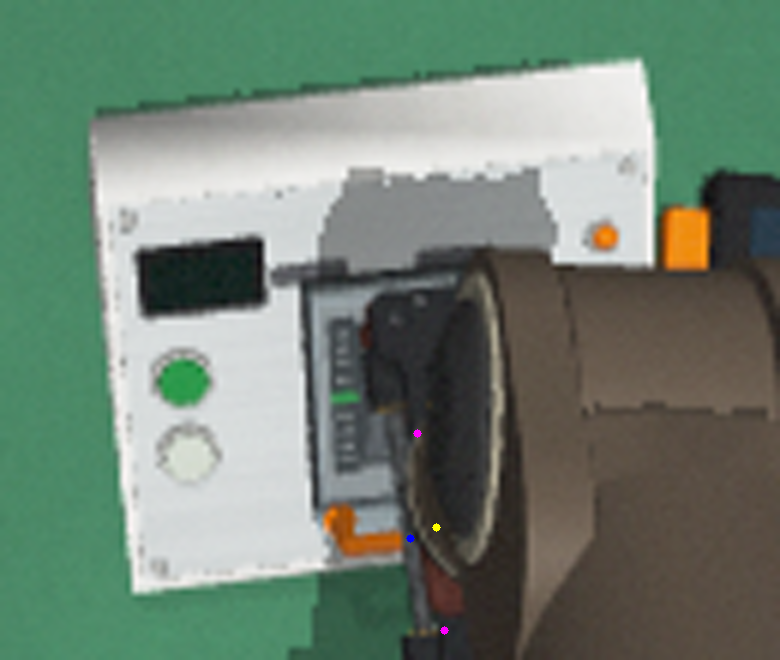

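```bash
python3 - <<'E'
from pl import *
H=W(.045,.0565,.002)
go(H+.045*off,Rot(-off,up)); print(r.get_obs()["joints"].round(2))
E
```

```text
turn [ 0.611 -0.005  0.002] deg 35.0 | shift cm in present axes [-0.43  2.37 -2.54] | after turn [-0.44  0.49 -3.44]
[ 0.51  0.42 -0.5   1.81  0.24  0.97  0.14]
```

```bash
python3 -m handwheel '[0,0,-1,0.153,0,0,0.1, 0,0,-1,0.153,0,0,0.1, 0,0,-0.5,0.153,0,0,0.1, 0,0,0,0.152,0,0,0.1, -0.4,0,0,0,0,0,0.1, 0,0,0,0,0,0,0.1, 0,0,0,0,0,0,0.1, 0,0,0,0,0,0,0.1, 0,0,0,0,0,0,0.1, 0,0,0,0,0,0,0.1]' 5
python3 - <<'E'
from pl import *
from bench import optics
H=W(.045,.0565,.002)
go(H+.005*off,Rot(-off,up)); print(uv(r.get_obs()["position"]),r.get_obs()["joints"].round(2))
n,(x0,y0,x1,y1,s)="scene",(180,80,310,200,5)
p=optics.capture(n)
im=cv2.resize(p["image"][y0:y1,x0:x1],None,fx=s,fy=s,interpolation=cv2.INTER_CUBIC)
o=r.get_obs(); T=o["position"]; R0=R.from_quat(o["eef_rot"])
for c,X in [((255,0,0),H),((0,255,255),T)]:
    u=(proj(p,X)[0]-[x0,y0])*s; cv2.circle(im,(int(u[0]),int(u[1])),4,c,-1)
cv2.imwrite(f"pics/{n}3.png",im)
E
```

```text
t: 5.35
position: [0.5221, -0.1177, 0.1631]
eef_rot: [-0.372, 0.297, -0.544, 0.691]
contact_force: [0.0, 0.5, 0.7]
width: 0.0481
turn [ 0.032 -0.002 -0.005] deg 1.9 | shift cm in present axes [ 0.24  5.49 -1.09] | after turn [ 0.21  5.45 -1.27]
[ 57.67054516 116.03797242   4.07768555] [ 1.13  0.31 -0.92  2.26 -0.22  0.19  0.73]
```

View pics/scene3.png

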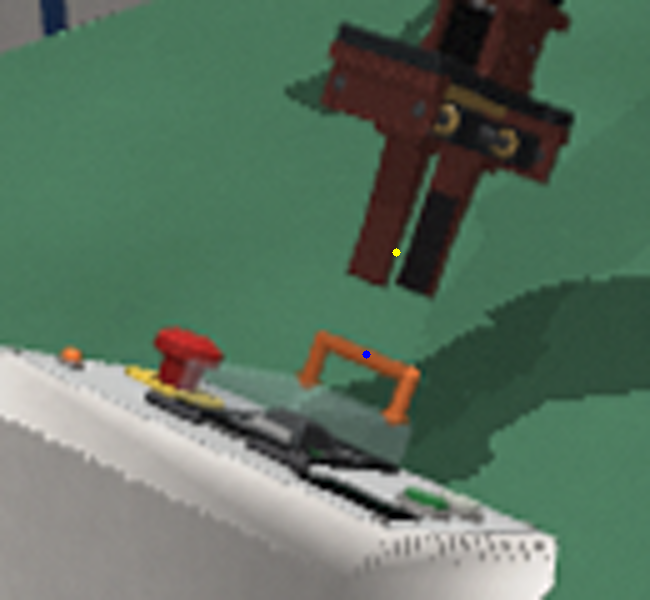

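```bash
python3 - <<'E'
from pl import *
H=W(.045,.0565,.002)
t=np.radians(20); y=ax*np.sin(t)-az*np.cos(t); z=ax*np.cos(t)+az*np.sin(t)
go(H-.005*y,Rot(y,z))
E
```

```text
turn [-0.23  -0.002 -0.005] deg 13.2 | shift cm in present axes [ 0.22  5.51 -0.95] | after turn [0.19 5.58 0.33]
```

```bash
python3 -m handwheel '[0,0,0,-0.115,0,0,-0.2, 0,0,0,-0.115,0,-0.005,-0.2, 0.2,1,0.3,0,0,0,-0.2, 0,1,0,0,0,0,-0.2, 0,0,0,0,0,0,-0.2, 0,0,0,0,0,0,-0.2, 0,0,0,0,0,0,-0.2, 0,0,0,0,0,0,-0.2, 0,0,0,0,0,0,-0.2, 0,0,0,0,0,0,-0.2]' 5
python3 - <<'E'
from pl import *
H=W(.045,.0565,.002)
t=np.radians(20); y=ax*np.sin(t)-az*np.cos(t); z=ax*np.cos(t)+az*np.sin(t)
go(H-.005*y,Rot(y,z));print(uv(r.get_obs()["position"]),r.get_obs()["joints"].round(2))
E
```

```text
t: 6.65
position: [0.532, -0.1175, 0.1446]
eef_rot: [-0.444, 0.353, -0.51, 0.646]
contact_force: [-0.3, -1.0, -0.3]
width: 0.035
turn [-0.015 -0.002 -0.002] deg 0.9 | shift cm in present axes [ 0.    3.51 -0.02] | after turn [-0.    3.51  0.04]
[54.99695024 95.28455911  1.96314307] [ 0.69  0.3  -0.53  2.13 -0.    0.42  0.43]
```

Aligned; descend and close gently.

```bash
python3 -m handwheel '[0,0.9,0,0,0,0,-0.2, 0,0.9,0,0,0,0,-0.2, 0,0.9,0,0,0,0,-0.2, 0,0.8,0,0,0,0,-0.2, 0,0,0,0,0,0,-0.2, 0,0,0,0,0,0,-1, 0,0,0,0,0,0,-1, 0,0,0,0,0,0,-1, 0,0,0,0,0,0,-1, 0,0,0,0,0,0,-1]' 5
python3 - <<'E'
from pl import *
from bench import optics
o=r.get_obs(); print(uv(o["position"]),o["contact_force"],o["width"])
n,(x0,y0,x1,y1,s)="scene",(180,80,310,200,5)
p=optics.capture(n)
im=cv2.resize(p["image"][y0:y1,x0:x1],None,fx=s,fy=s,interpolation=cv2.INTER_CUBIC)
cv2.imwrite(f"pics/{n}4.png",im)
E
```

```text
t: 7.9
position: [0.5446, -0.1146, 0.1122]
eef_rot: [-0.444, 0.352, -0.51, 0.647]
contact_force: [0.9, 0.7, 1.3]
width: 0.0096
[47.01177521 61.36340568  1.8621704 ] [0.90553903 0.73533343 1.34431394] 0.009635161128343164
```

View pics/scene4.png

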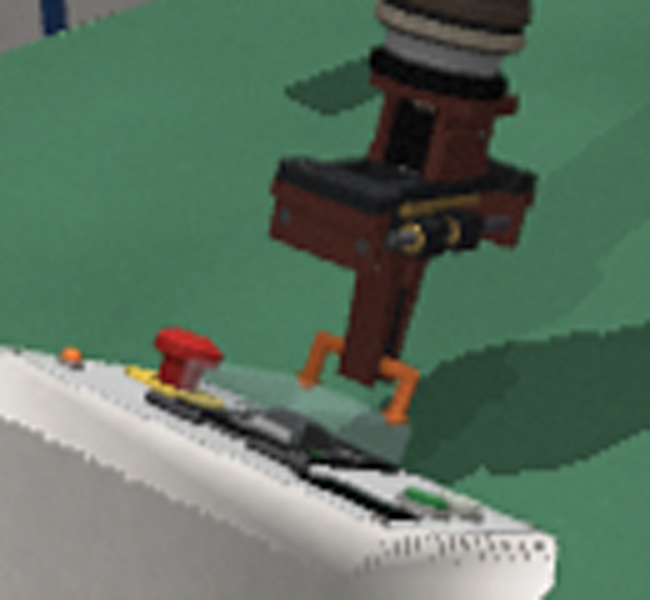

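```bash
python3 - <<'E'
from pl import *
o=r.get_obs(); R0=R.from_quat(o["eef_rot"]); print(o["joints"].round(2))
f=lambda a:(-115*np.cos(a)+55*np.sin(a))*up+(115*np.sin(a)+55*np.cos(a))*off
A=np.arange(0,1.61,.08)
for a,b in zip(A[:-1],A[1:]): print(b.round(2),(R0.inv().apply(f(b)-f(a))/10).round(2))
E
```

```text
[ 0.62  0.37 -0.48  2.13  0.05  0.35  0.38]
0.08 [-0.   -0.99  0.24]
0.16 [-0.   -0.97  0.32]
0.24 [-0.   -0.94  0.4 ]
0.32 [-0.   -0.9   0.47]
0.4 [-0.   -0.86  0.54]
0.48 [-0.   -0.82  0.61]
0.56 [-0.   -0.77  0.67]
0.64 [-0.   -0.71  0.73]
0.72 [-0.   -0.65  0.79]
0.8 [-0.   -0.58  0.84]
0.88 [-0.   -0.52  0.88]
0.96 [-0.   -0.44  0.92]
1.04 [-0.   -0.37  0.95]
1.12 [-0.   -0.29  0.98]
1.2 [-0.   -0.21  1.  ]
1.28 [-0.   -0.13  1.01]
1.36 [-0.   -0.05  1.02]
1.44 [-0.    0.03  1.02]
1.52 [-0.    0.11  1.01]
1.6 [-0.    0.19  1.  ]
```

```bash
python3 -m handwheel '[0,-0.99,0.24,0,0,0,-1, 0,-0.97,0.32,0,0,0,-1, 0,-0.94,0.4,0,0,0,-1, 0,-0.9,0.47,0,0,0,-1, 0,-0.86,0.54,0,0,0,-1, 0,-0.82,0.61,0,0,0,-1, 0,-0.77,0.67,0,0,0,-1, 0,-0.71,0.73,0,0,0,-1, 0,-0.65,0.79,0,0,0,-1, 0,-0.58,0.84,0,0,0,-1]' 8
python3 - <<'E'
from pl import *
o=r.get_obs(); d=uv(o["position"]); print(d,o["contact_force"],o["width"],o["joints"].round(2), np.arctan2(d[1]-1.5,160-d[0]),np.hypot(160-d[0],d[1]-1.5))
from bench import optics
n,(x0,y0,x1,y1,s)="scene",(180,60,310,200,4.2)
p=optics.capture(n)
im=cv2.resize(p["image"][y0:y1,x0:x1],None,fx=s,fy=s,interpolation=cv2.INTER_CUBIC)
cv2.imwrite(f"pics/{n}5.png",im)
E
```

```text
t: 9.2
position: [0.5647, -0.1099, 0.2077]
eef_rot: [-0.446, 0.354, -0.509, 0.645]
contact_force: [-6.6, -1.9, 3.3]
width: 0.0098
[118.68812092 127.74060649   1.82483144] [-6.64459209 -1.93770499  3.27742028] 0.009760693497545587 [ 0.66  0.25 -0.54  2.   -0.01  0.59  0.4 ] 1.2545332990407243 132.82831806618032
```

View pics/scene5.png

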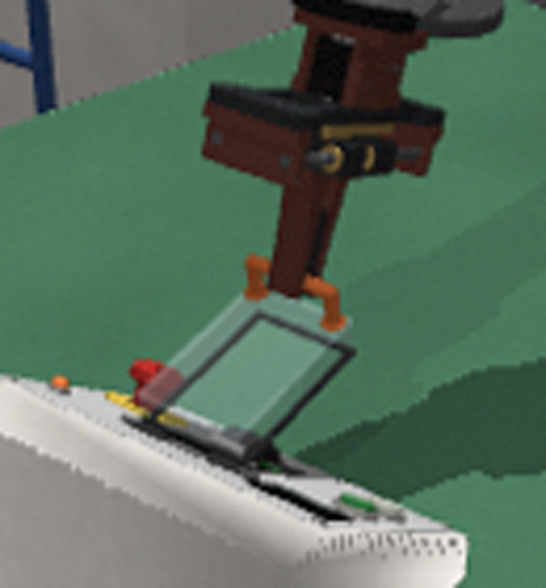

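```bash
python3 -m handwheel '[0,-0.52,0.86,0,0,0,-1, 0,-0.44,0.9,0,0,0,-1, 0,-0.37,0.95,0,0,0,-1, 0,-0.29,0.98,0,0,0,-1, 0,-0.21,1,0,0,0,-1, 0,-0.13,1,0,0,0,-1, 0,-0.05,1.02,0,0,0,-1, 0,0.03,1.02,0,0,0,-1, 0,0.11,1.01,0,0,0,-1, 0,0.15,0.7,0,0,0,-1]'
python3 - <<'E'
from pl import *
o=r.get_obs(); d=uv(o["position"]+.005*R.from_quat(o["eef_rot"]).apply([0,1,0])); print(d,o["contact_force"],o["width"],o["joints"].round(2), np.arctan2(d[1]-1.5,160-d[0])-np.arctan2(55,115),np.hypot(160-d[0],d[1]-1.5))
from bench import optics
n,(x0,y0,x1,y1,s)="scene",(160,20,310,200,3.3)
p=optics.capture(n)
im=cv2.resize(p["image"][y0:y1,x0:x1],None,fx=s,fy=s,interpolation=cv2.INTER_CUBIC)
cv2.imwrite(f"pics/{n}6.png",im)
E
```

```text
t: 10.5
position: [0.6475, -0.0904, 0.2582]
eef_rot: [-0.444, 0.352, -0.51, 0.647]
contact_force: [-1.7, -1.3, 1.0]
width: 0.0095
[216.0921482  115.41665931   1.57870853] [-1.69113089 -1.25820543  0.95993501] 0.009544521022514869 [ 0.54  0.32 -0.51  1.78  0.06  0.73  0.27] 1.5822369919134631 126.97769236271587
```

View pics/scene6.png

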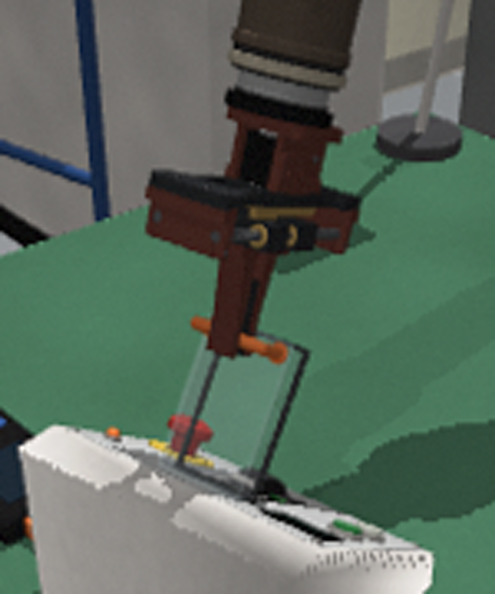

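```bash
python3 -m handwheel '[0,0,0,0,0,0,-0.64, 0,0,0,0,0,0,-0.64, 0,-1,0,0,0,0,-0.64, 0,-2,0,0,0,0,-0.64, 0,-2,0,0,0,0,-0.64, 0,-2,0,0,0,0,-0.64, 0,0,-4,0,0,0,-1, 0,0,-4,0,0,0,-1, 0,0,-4,0,0,0,-1, 0,0,-2,0,0,0,-1]'
python3 - <<'E'
from pl import *
o=r.get_obs(); print(uv(o["position"]),o["width"],o["joints"].round(2))
t=np.radians(30); y=ax*np.sin(t)-az*np.cos(t)
for s in (1,-1):
  rot=Rot(y,s*ay)
  C=W(.095+.045*np.sin(np.radians(5)),-.027+.045*np.cos(np.radians(5)))
  go(C-y*(.017+.04),rot)
from bench import optics
n,(x0,y0,x1,y1,s)="scene",(160,20,310,200,3.3)
p=optics.capture(n)
im=cv2.resize(p["image"][y0:y1,x0:x1],None,fx=s,fy=s,interpolation=cv2.INTER_CUBIC)
cv2.imwrite(f"pics/{n}7.png",im)
E
```

```text
t: 11.8
position: [0.4932, -0.1273, 0.2742]
eef_rot: [-0.445, 0.352, -0.511, 0.646]
contact_force: [0.3, 0.2, -0.6]
width: 0.0007
[ 96.57334132 224.44601763   1.43290115] 0.0006674734581445219 [ 0.8   0.05 -0.54  2.04 -0.22  0.75  0.64]
turn [ 0.125 -1.57  -0.125] deg 90.5 | shift cm in present axes [ 0.13 14.35  4.37] | after turn [ 2.03 14.86 -0.14]
turn [0.125 1.564 0.125] deg 90.2 | shift cm in present axes [ 0.13 14.35  4.37] | after turn [-2.03 14.86  0.14]
```

View pics/scene7.png

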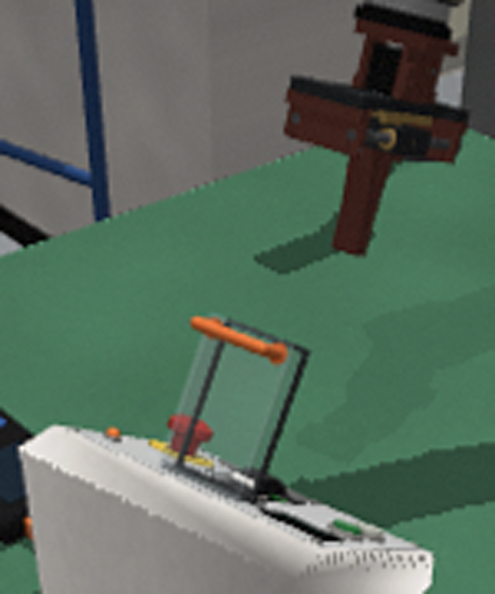

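```bash
python3 -m handwheel '[0,0,0,0.0125,0.1564,0.0125,-1, 0,0,0,0.0125,0.1564,0.0125,-1, 0,0,0,0.0125,0.1564,0.0125,-1, 0,0,0,0.0125,0.1564,0.0125,-1, 0,0,0,0.0125,0.1564,0.0125,-1, 0,0,0,0.0125,0.1564,0.0125,-1, 0,0,0,0.0125,0.1564,0.0125,-1, 0,0,0,0.0125,0.1564,0.0125,-1, 0,0,0,0.0125,0.1564,0.0125,-1, 0,0,0,0.0125,0.1564,0.0125,-1]'
cat > tip.py <<'E'
from pl import *
import sys
o=r.get_obs(); R0=R.from_quat(o["eef_rot"]); y=R0.apply([0,1,0])
print("t",o["t"],"tip uvw",uv(o["position"]+.017*y).round(1),"F uvw",np.round([o["contact_force"]@up,o["contact_force"]@off,o["contact_force"]@ay],1),"j",o["joints"].round(2))
print("lean from -off deg",np.degrees(np.arcsin(-(y@up))).round(1), "tool axes in uvw",np.round([[R0.apply(e)@a for a in (up,off,ay)] for e in np.eye(3)],3).tolist())
E
python3 tip.py; python3 - <<'E'
from pl import *
t=np.radians(30); y=ax*np.sin(t)-az*np.cos(t)
rot=Rot(y,-ay)
C=W(.095+.045*np.sin(np.radians(5)),-.027+.045*np.cos(np.radians(5)))
go(C-y*(.017+.04),rot)
E
```

```text
t: 13.1
position: [0.4959, -0.1265, 0.2751]
eef_rot: [0.104, 0.7, -0.656, 0.261]
contact_force: [0.1, -0.1, -0.5]
width: 0.0005
t 13.1 tip uvw [ 97.9 206.6   1.6] F uvw [-0.2 -0.4 -0.1] j [ 0.82 -0.   -0.47  2.15 -0.51  0.6  -0.63]
lean from -off deg 4.9 tool axes in uvw [[-0.996, 0.085, 0.003], [-0.085, -0.996, 0.001], [-0.003, -0.0, -1.0]]
turn [ 0.001 -0.003 -0.002] deg 0.2 | shift cm in present axes [-1.72 14.8   0.17] | after turn [-1.75 14.8   0.16]
```

```bash
python3 -m handwheel '[-0.5,3,0,0,0,0,-1, -0.5,4,0,0,0,0,-1, -0.6,4,0,0,0,0,-1, -0.6,4,0,0,0,0,-1, 0,2,0,0,0,0,-1, 0,0,0,0,0,0,-1, 0,0,0,0,0,0,-1, 0,0,0,0,0,0,-1, 0,0,0,0,0,0,-1, 0,0,0,0,0,0,-1]'
python3 tip.py; python3 - <<'E'
from pl import *
from bench import optics
for n,(x0,y0,x1,y1,s) in {"scene":(160,40,310,200,3.7),"top":(245,150,375,260,6)}.items():
    p=optics.capture(n)
    im=cv2.resize(p["image"][y0:y1,x0:x1],None,fx=s,fy=s,interpolation=cv2.INTER_CUBIC)
    cv2.imwrite(f"pics/{n}8.png",im)
E
```

```text
t: 14.35
position: [0.5963, -0.1024, 0.1378]
eef_rot: [0.102, 0.7, -0.657, 0.262]
contact_force: [0.1, 0.6, -0.5]
width: 0.0007
t 14.35 tip uvw [103.7  35.    1.8] F uvw [-0.1 -0.5  0.6] j [ 0.58  0.36 -0.44  2.13 -0.31  0.22 -0.85]
lean from -off deg 5.0 tool axes in uvw [[-0.996, 0.087, -0.001], [-0.087, -0.996, 0.001], [0.001, -0.001, -1.0]]
```

View pics/scene8.png

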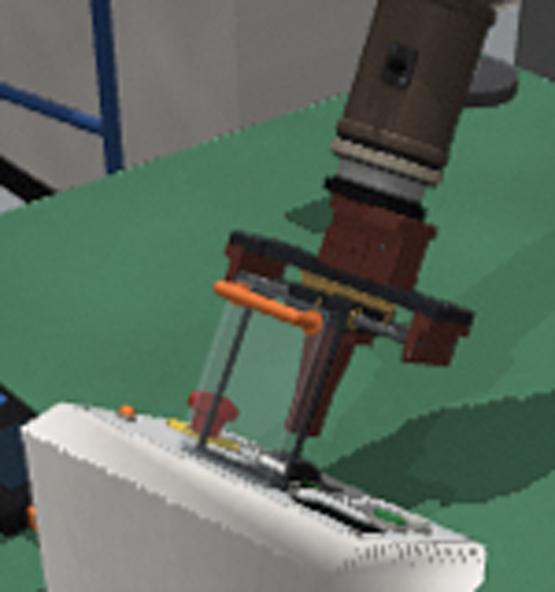

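View pics/top8.png

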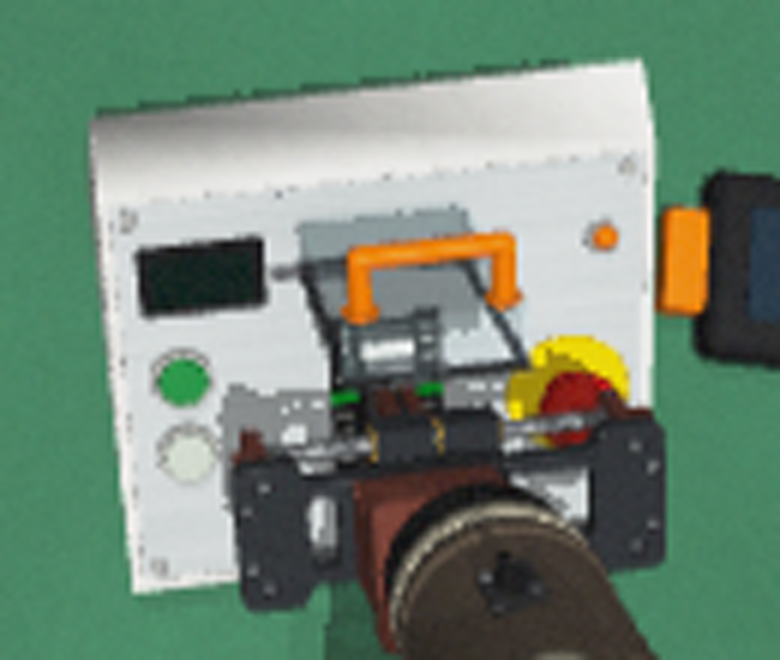

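```bash
python3 -m handwheel '[0,0.5,0,0,0,0,-1, 0,0.5,0,0,0,0,-1, 0,0.4,0,0,0,0,-1, 0,0.1,0,0,0,0,-1, 0,0.1,0,0,0,0,-1, 0,0.1,0,0,0,0,-1, 0,0,0,0,0,0,-1, 0,0,0,0,0,0,-1, 0,0,0,0,0,0,-1, 0,0,0,0,0,0,-1]'
python3 tip.py
```

```text
t: 15.7
position: [0.6045, -0.1002, 0.1226]
eef_rot: [0.101, 0.7, -0.656, 0.262]
contact_force: [0.1, -0.2, 1.0]
width: 0.0004
t 15.7 tip uvw [102.   17.6   2.1] F uvw [ 0.6  0.8 -0.2] j [ 0.56  0.4  -0.42  2.12 -0.3   0.18 -0.85]
lean from -off deg 5.0 tool axes in uvw [[-0.996, 0.087, -0.001], [-0.087, -0.996, 0.002], [0.001, -0.002, -1.0]]
```

```bash
python3 -m handwheel '[0,0.1,0,0,0,0,-1, 0,0.1,0,0,0,0,-1, 0,0.1,0,0,0,0,-1, 0,0,0,0,0,0,-1, 0,0,0,0,0,0,-1, 0,0,0,0,0,0,-1, 0,0,0,0,0,0,-1, 0,0,0,0,0,0,-1, 0,0,0,0,0,0,-1, 0,0,0,0,0,0,-1]'
python3 tip.py
```

```text
t: 16.95
position: [0.6063, -0.0999, 0.1227]
eef_rot: [0.102, 0.699, -0.657, 0.263]
contact_force: [-19.8, -0.7, 31.5]
width: 0.0006
t 16.95 tip uvw [103.5  16.6   1.9] F uvw [ 2.2 37.   3.9] j [ 0.55  0.4  -0.42  2.12 -0.3   0.18 -0.85]
lean from -off deg 4.9 tool axes in uvw [[-0.996, 0.085, -0.002], [-0.085, -0.996, 0.0], [0.002, -0.0, -1.0]]
```

```bash
python3 -m handwheel '[0,-0.15,0,0,0,0,-1, 0,0,0,0,0,0,-1, 0.2,0,0,0,0,0,-1, 0.2,0,0,0,0,0,-1, 0.2,0,0,0,0,0,-1, 0.2,0,0,0,0,0,-1, 0.2,0,0,0,0,0,-1, 0.1,0,0,0,0,0,-1, 0,0,0,0,0,0,-1, 0,0,0,0,0,0,-1]'
python3 tip.py
```

```text
t: 18.2
position: [0.5966, -0.1021, 0.1173]
eef_rot: [0.102, 0.7, -0.657, 0.263]
contact_force: [-7.9, 1.1, 13.6]
width: 0.0005
t 18.2 tip uvw [92.3 17.9  2. ] F uvw [ 1.7 15.4  2.9] j [ 0.58  0.4  -0.45  2.14 -0.31  0.16 -0.83]
lean from -off deg 4.9 tool axes in uvw [[-0.996, 0.085, -0.002], [-0.085, -0.996, 0.001], [0.002, -0.001, -1.0]]
```

```bash
python3 -m handwheel '[0,-0.5,0,0,0,0,-1, 0,-0.5,0,0,0,0,-1, 0,-0.5,0,0,0,0,-1, 0,0,0,0,0,0,-1, 0,0,0,0,0,0,-1, 0,0,0,0,0,0,-1, 0,0,0,0,0,0,-1, 0,0,0,0,0,0,-1, 0,0,0,0,0,0,-1, 0,0,0,0,0,0,-1]'
python3 tip.py
cat > look.py <<'E'
from pl import *
from bench import optics
import sys
k=sys.argv[1]
p=optics.capture("top"); x0,y0,x1,y1,s=280,180,345,240,10
im=cv2.resize(p["image"][y0:y1,x0:x1],None,fx=s,fy=s,interpolation=cv2.INTER_CUBIC)
for n in range(-1,4):
    a=n*.209; u=(proj(p,W(.095+.045*np.sin(a),-.027+.045*np.cos(a)))[0]-[x0,y0]+.5)*s+[4,-9]
    cv2.putText(im,str(n),(int(u[0])+90,int(u[1])),0,.5,(0,0,255),1); cv2.circle(im,(int(u[0]),int(u[1])),2,(0,0,255),-1)
cv2.imwrite(f"pics/look{k}.png",im)
E
python3 look.py 1
```

```text
t: 19.45
position: [0.5887, -0.1039, 0.1288]
eef_rot: [0.101, 0.7, -0.656, 0.262]
contact_force: [-0.2, -1.3, -0.0]
width: 0.0006
t 19.45 tip uvw [92.2 32.   2.1] F uvw [-0.4  0.2 -1.2] j [ 0.6   0.37 -0.46  2.15 -0.31  0.19 -0.83]
lean from -off deg 5.0 tool axes in uvw [[-0.996, 0.087, -0.001], [-0.087, -0.996, 0.002], [0.001, -0.002, -1.0]]
```

View pics/look1.png

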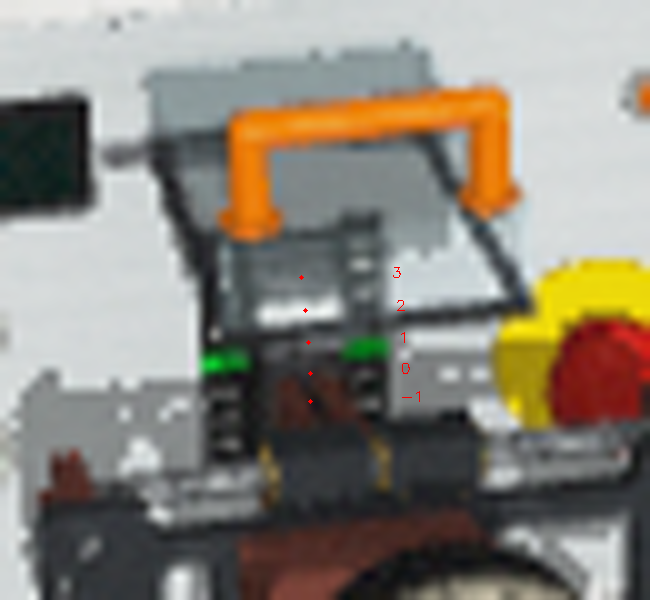

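```bash
python3 -m handwheel '[-1.1,0,0,0,0,0,-1, 0,0.8,0,0,0,0,-1, 0,0.5,0,0,0,0,-1, 0,0.2,0,0,0,0,-1, 0.2,0,0,0,0,0,-1, 0.2,0,0,0,0,0,-1, 0.2,0,0,0,0,0,-1, 0.2,0,0,0,0,0,-1, 0.2,0,0,0,0,0,-1, 0.1,0,0,0,0,0,-1]'
python3 tip.py
python3 -m handwheel '[0,0,0,0,0,0,-1, 0,0,0,0,0,0,-1, 0,-0.5,0,0,0,0,-1, 0,-0.5,0,0,0,0,-1, 0,-0.5,0,0,0,0,-1, 0,0,0,0,0,0,-1, 0,0,0,0,0,0,-1, 0,0,0,0,0,0,-1, 0,0,0,0,0,0,-1, 0,0,0,0,0,0,-1]'
python3 tip.py;python3 look.py 2
```

```text
t: 20.75
position: [0.5964, -0.1018, 0.1171]
eef_rot: [0.102, 0.7, -0.656, 0.263]
contact_force: [-10.5, 0.1, 19.2]
width: 0.0003
t 20.75 tip uvw [92.  17.8  2.3] F uvw [ 2.6 21.6  2.5] j [ 0.58  0.4  -0.44  2.14 -0.31  0.16 -0.83]
lean from -off deg 4.9 tool axes in uvw [[-0.996, 0.086, -0.002], [-0.086, -0.996, 0.001], [0.002, -0.001, -1.0]]
t: 22.0
position: [0.5887, -0.1039, 0.1287]
eef_rot: [0.101, 0.7, -0.656, 0.262]
contact_force: [0.4, -0.8, -0.2]
width: 0.0007
t 22.0 tip uvw [92.1 31.9  2.1] F uvw [ 0.1 -0.3 -0.8] j [ 0.6   0.37 -0.46  2.15 -0.31  0.19 -0.83]
lean from -off deg 5.0 tool axes in uvw [[-0.996, 0.087, -0.001], [-0.087, -0.996, 0.002], [0.001, -0.002, -1.0]]
```

View pics/look2.png

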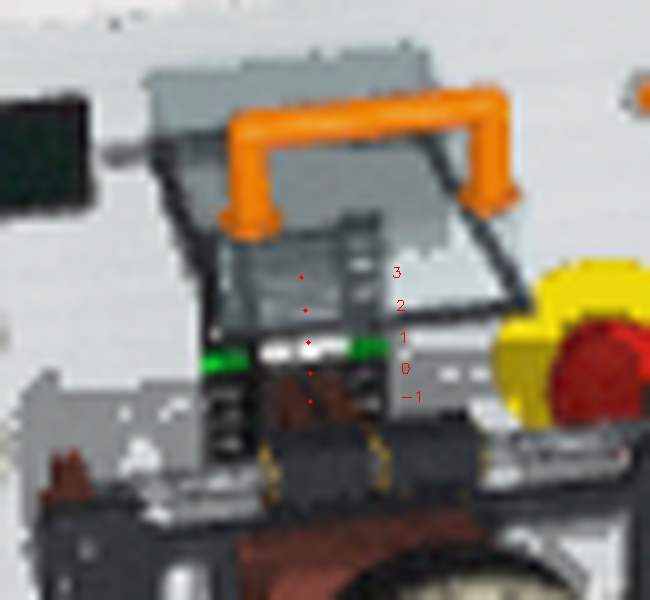

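```bash
python3 -m handwheel '[0,-3,0,0,0,0,-1, 2,-4,0,0,0,0,-1, 4,-3,0,0,0,0,-1, 4,-3,0,0,0,0,-1, 0,0,0,0,0,0,-1, 0,0,0,0,0,0,-1, 0,0,0,0,0,0,-1, 0,0,0,0,0,0,-1, 0,0,0,0,0,0,-1, 0,0,0,0,0,0,-1]'
python3 tip.py;python3 look.py 3; python3 - <<'E'
from pl import *
from bench import optics
p=optics.capture("scene"); x0,y0,x1,y1,s=200,140,280,200,9
im=cv2.resize(p["image"][y0:y1,x0:x1],None,fx=s,fy=s,interpolation=cv2.INTER_CUBIC)
for n in range(-1,4):
    a=n*.209; u=(proj(p,W(.095+.045*np.sin(a),-.027+.045*np.cos(a)))[0]-[x0,y0]+.5)*s
    cv2.circle(im,(int(u[0]),int(u[1])),2,(0,0,255),-1)
cv2.imwrite(f"pics/scene9.png",im)
E
```

```text
t: 23.3
position: [0.4416, -0.1389, 0.1913]
eef_rot: [0.101, 0.7, -0.656, 0.262]
contact_force: [-0.4, -0.0, -0.5]
width: 0.0003
t 23.3 tip uvw [  4.1 169.9   2.2] F uvw [-0.6 -0.2  0.1] j [ 1.16  0.08 -0.74  2.32 -0.67  0.43 -0.33]
lean from -off deg 5.0 tool axes in uvw [[-0.996, 0.087, -0.002], [-0.087, -0.996, 0.003], [0.001, -0.003, -1.0]]
```

View pics/look3.png

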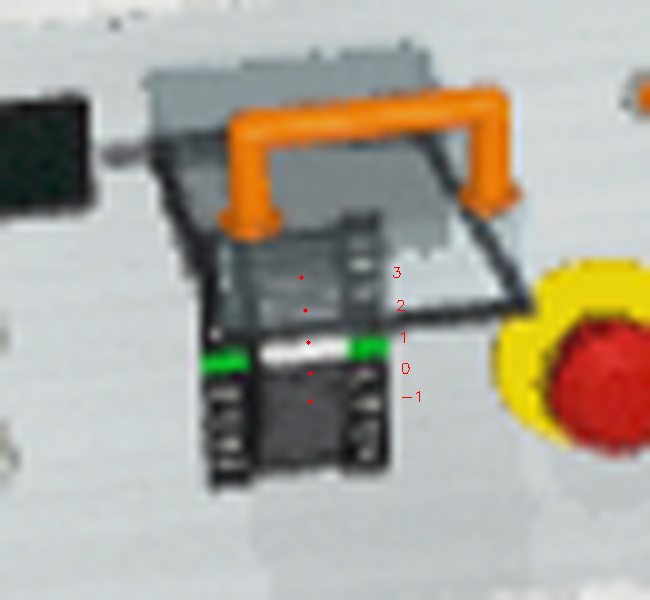

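View pics/scene9.png

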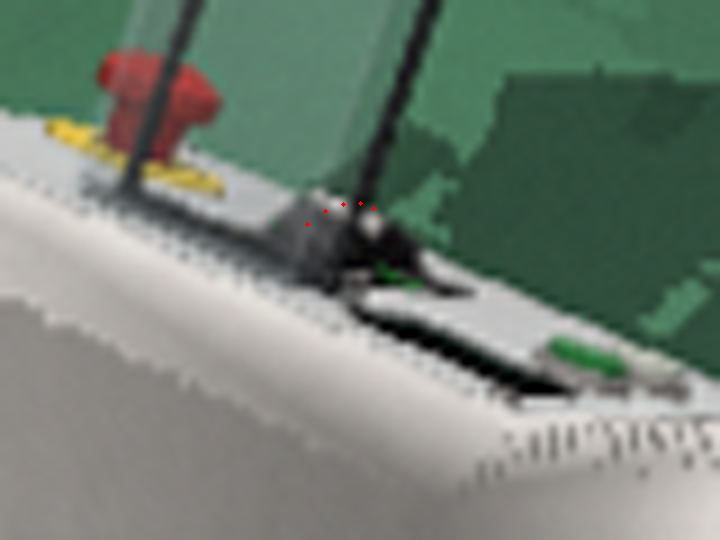

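```bash
python3 - <<'E'
from pl import *
from bench import optics
for nm,(x0,y0,x1,y1,s) in {"scene":(215,145,265,185,15),"top":(285,180,340,235,10)}.items():
    p=optics.capture(nm)
    im=cv2.resize(p["image"][y0:y1,x0:x1],None,fx=s,fy=s,interpolation=cv2.INTER_NEAREST)
    im2=im.copy()
    def L(a,b,c):
        q0=(proj(p,np.array([a,b]))-[x0,y0]+.5)*s
        cv2.line(im2,tuple(int(v) for v in q0[0]),tuple(int(v) for v in q0[1]),c,1)
    for n,c in zip((0,1,2),((0,0,255),(0,255,255),(255,0,255))):
        a=n*.209; g=(.095+.045*np.sin(a),-.027+.045*np.cos(a)); L(W(*g,.012),W(*g,-.012),c)
    L(W(.095,.001,.03),W(.095,.001,-.03),(255,255,0))
    L(W(.16,.001,.04),W(.16,.001,-.04),(255,0,0))
    cv2.imwrite(f"pics/m_{nm}.png",im2)
    print(nm, [ (proj(p,W(.095+.045*np.sin(n*.209),-.027+.045*np.cos(n*.209)))[0]-proj(p,W(.095,.001))[0]).round(2) for n in (0,1,2,3)])
E
```

```text
scene [array([ 2.11, -5.81]), array([ 0.31, -5.7 ]), array([-1.68, -4.92]), array([-3.78, -3.49])]
top [array([1.15, 2.63]), array([ 0.97, -0.45]), array([ 0.67, -3.71]), array([ 0.25, -6.98])]
```

View pics/m_scene.png

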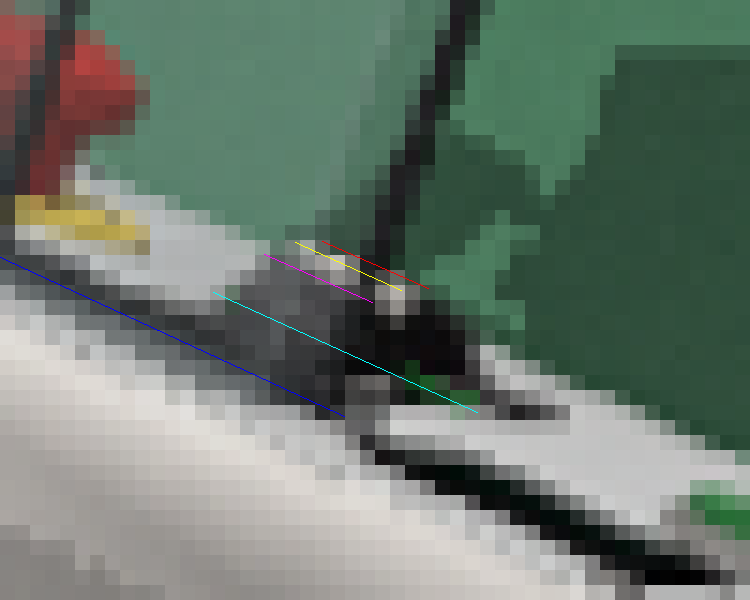

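View pics/m_top.png

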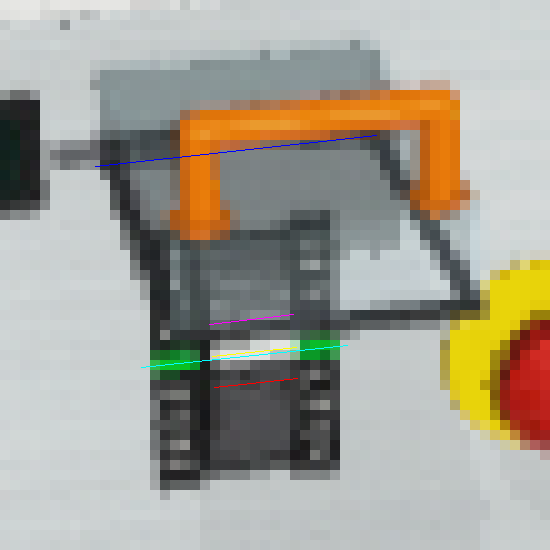

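```bash
python3 -m handwheel '[-4,3,0,0,0,0,-1, -4,3,0,0,0,0,-1, -2,4,0,0,0,0,-1, -1.1,3,0,0,0,0,-1, 0,0.8,0,0,0,0,-1, 0,0.4,0,0,0,0,-1, 0,0,0,0,0,0,-1, 0,0.3,0,0,0,0,-1, 0,0,0,0,0,0,-1, 0,0,0,0,0,0,-1]'
python3 tip.py
python3 -m handwheel '[0,0,0,0,0,0,-1, 0.2,0,0,0,0,0,-1, 0.2,0,0,0,0,0,-1, 0.2,0,0,0,0,0,-1, 0.2,0,0,0,0,0,-1, 0.2,0,0,0,0,0,-1, 0.1,0,0,0,0,0,-1, 0,0,0,0,0,0,-1, 0,0,0,0,0,0,-1, 0,-0.3,0,0,0,0,-1]'
python3 tip.py
python3 -m handwheel '[0,-3,0,0,0,0,-1, 0,-3,0,0,0,0,-1, 2,-4,0,0,0,0,-1, 4,-3,0,0,0,0,-1, 4,-3,0,0,0,0,-1, 0,0,0,0,0,0,-1, 0,0,0,0,0,0,-1, 0,0,0,0,0,0,-1, 0,0,0,0,0,0,-1, 0,0,0,0,0,0,-1]'
python3 tip.py; python3 look.py 4
```

```text
t: 24.75
position: [0.6051, -0.101, 0.1225]
eef_rot: [0.102, 0.7, -0.657, 0.262]
contact_force: [-5.0, -0.7, 8.8]
width: 0.0008
t 24.75 tip uvw [102.2  17.3   1.1] F uvw [ 1.  10.1  0.5] j [ 0.59  0.41 -0.47  2.12 -0.19  0.18 -0.96]
lean from -off deg 4.9 tool axes in uvw [[-0.996, 0.086, -0.0], [-0.086, -0.996, -0.0], [0.0, 0.0, -1.0]]
t: 26.0
position: [0.5945, -0.1032, 0.1192]
eef_rot: [0.102, 0.7, -0.657, 0.262]
contact_force: [-0.2, 0.1, 0.1]
width: 0.0007
t 26.0 tip uvw [91.5 20.7  1.5] F uvw [-0.1  0.2  0.2] j [ 0.62  0.4  -0.49  2.14 -0.19  0.17 -0.94]
lean from -off deg 5.0 tool axes in uvw [[-0.996, 0.086, -0.001], [-0.086, -0.996, 0.001], [0.001, -0.001, -1.0]]
t: 27.25
position: [0.4331, -0.1405, 0.2068]
eef_rot: [0.101, 0.701, -0.656, 0.263]
contact_force: [-0.1, 0.5, 0.6]
width: 0.0003
t 27.25 tip uvw [  6.  187.6   2.6] F uvw [0.4 0.5 0.5] j [ 1.32  0.04 -0.86  2.31 -0.67  0.49 -0.32]
lean from -off deg 5.0 tool axes in uvw [[-0.996, 0.087, -0.003], [-0.087, -0.996, 0.004], [0.002, -0.004, -1.0]]
```

View pics/look4.png

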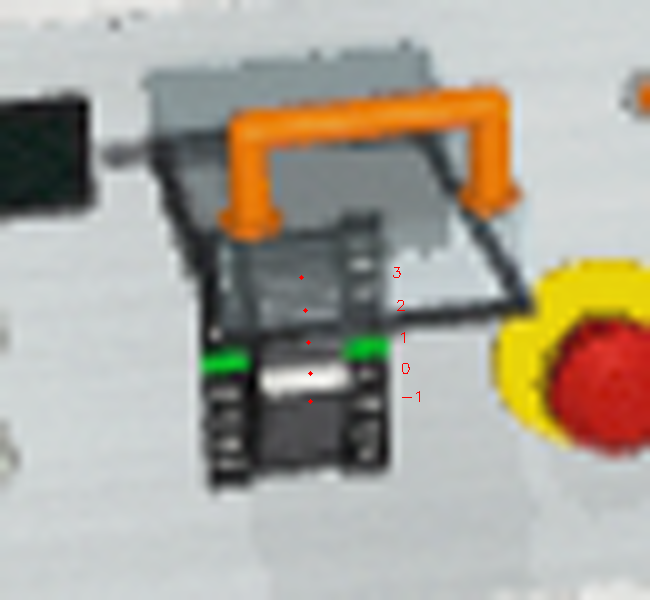

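```bash
python3 - <<'E'
from pl import *
from bench import optics
for n in range(3): print(n,uv(W(.095+.045*np.sin(n*.209),-.027+.045*np.cos(n*.209))).round(1))
for nm,(x0,y0,x1,y1,s) in {"scene":(215,145,265,185,15),"top":(285,180,340,235,10)}.items():
    p=optics.capture(nm)
    for t in ("wheel_mark","set_line","hood_handle"):
        for d in optics.search_frame(t,p)[:2]: print(nm,t,uv(d["position"]).round(1),d["confidence"])
    im=cv2.resize(p["image"][y0:y1,x0:x1],None,fx=s,fy=s,interpolation=cv2.INTER_NEAREST)
    def L(a,b,c):
        q0=(proj(p,np.array([a,b]))-[x0,y0]+.5)*s
        cv2.line(im,tuple(int(v) for v in q0[0]),tuple(int(v) for v in q0[1]),c,1)
    for n,c in zip((0,1,2),((0,0,255),(0,255,255),(255,0,255))):
        a=n*.209; g=(.095+.045*np.sin(a),-.027+.045*np.cos(a)); L(W(*g,.012),W(*g,-.012),c)
    L(W(.095,.001,.03),W(.095,.001,-.03),(255,255,0))
    cv2.imwrite(f"pics/n_{nm}.png",im)
E
```

```text
0 [95. 18.  0.]
1 [104.3  17.    0. ]
2 [113.3  14.1   0. ]
scene wheel_mark [191.6  68.1  10.2] 0.63
scene wheel_mark [95.6 11.8  9.4] 0.4
scene set_line [196.2 -34.4  19.6] 0.91
scene hood_handle [192.5  63.8   8.2] 0.82
top set_line [135.6  18.3   7.7] 0.6
top set_line [196.2 108.2   3.1] 0.23
top hood_handle [194.5 105.9   3.1] 0.64
```

View pics/n_scene.png

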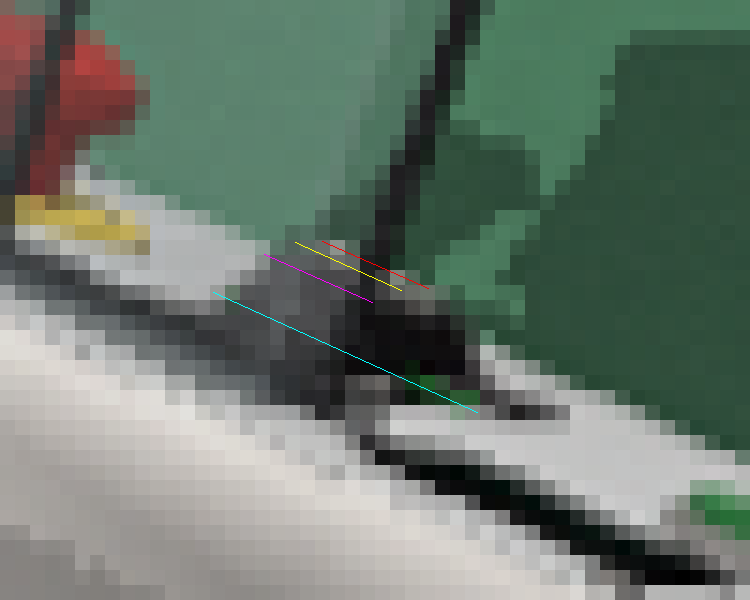

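```bash
cat > back.py <<'E'
from pl import *
t=np.radians(20); y=ax*np.sin(t)-az*np.cos(t); z=ax*np.cos(t)+az*np.sin(t)
go(np.array([0.6475,-.0904,.2582])-.08*y,Rot(y,z)); print(r.get_obs()["joints"].round(2))
E
python3 back.py
```

```text
turn [-0.136 -1.565 -0.138] deg 90.4 | shift cm in present axes [-23.09  -1.27   0.03] | after turn [ 1.000e-02 -5.260e+00  2.252e+01]
[ 1.32  0.04 -0.86  2.31 -0.67  0.49 -0.32]
```

```bash
python3 -m handwheel '[0,-0.5,0,-0.0136,-0.1565,-0.0138,-1, 0,-0.5,0,-0.0136,-0.1565,-0.0138,-1, 0,-0.5,0,-0.0136,-0.1565,-0.0138,-1, 0,-0.5,0,-0.0136,-0.1565,-0.0138,-1, 0,-0.5,0,-0.0136,-0.1565,-0.0138,-1, 0,-0.5,0,-0.0136,-0.1565,-0.0138,-1, 0,-0.5,0,-0.0136,-0.1565,-0.0138,-1, 0,-0.5,0,-0.0136,-0.1565,-0.0138,-1, 0,-0.5,0,-0.0136,-0.1565,-0.0138,-0.64, 0,-0.5,0,-0.0136,-0.1565,-0.0138,-0.64]'
python3 back.py
```

```text
t: 28.95
position: [0.4119, -0.1479, 0.2522]
eef_rot: [-0.452, 0.354, -0.506, 0.644]
contact_force: [0.2, -0.3, -0.1]
width: 0.0149
turn [0.001 0.004 0.   ] deg 0.3 | shift cm in present axes [-2.0e-02 -2.9e-01  2.3e+01] | after turn [-0.12 -0.27 23.  ]
[ 1.33 -0.04 -0.88  2.17 -0.36  0.76  0.92]
```

```bash
python3 -m handwheel '[0,-0.3,4,0,0,0,-0.64, 0,0,5,0,0,0,-0.64, 0,0,5,0,0,0,-0.64, 0,0,5,0,0,0,-0.64, -0.1,0,4,0,0.004,0,-0.64, 0,0,0,0,0,0,-0.64, 0,0,0,0,0,0,-0.64, 0,0,0,0,0,0,-0.64, 0,0,0,0,0,0,-0.64, 0,0,0,0,0,0,-0.64]' 8
python3 back.py; python3 - <<'E'
from pl import *
from bench import optics
n,(x0,y0,x1,y1,s)="scene",(160,20,310,200,3.3)
p=optics.capture(n)
im=cv2.resize(p["image"][y0:y1,x0:x1],None,fx=s,fy=s,interpolation=cv2.INTER_CUBIC)
cv2.imwrite(f"pics/{n}10.png",im)
E
```

```text
t: 30.2
position: [0.6206, -0.0975, 0.3336]
eef_rot: [-0.449, 0.357, -0.509, 0.642]
contact_force: [-0.1, 0.8, -0.7]
width: 0.0155
turn [ 0.    -0.005  0.   ] deg 0.3 | shift cm in present axes [-0.07  0.03  0.04] | after turn [-0.07  0.03  0.04]
[ 0.9   0.3  -0.94  1.7   0.19  0.93  0.17]
```

View pics/scene10.png

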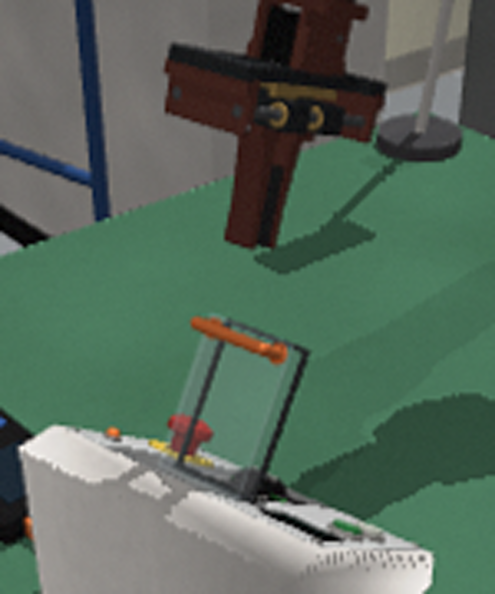

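Aligned over the handle; enter and grip.

```bash
python3 -m handwheel '[-0.07,2,0,0,0,0,-0.64, 0,2,0,0,0,0,-0.64, 0,2,0,0,0,0,-0.64, 0,1,0,0,0,0,-0.64, 0,0.9,0,0,0,0,-0.64, 0,0,0,0,0,0,-0.64, 0,0,0,0,0,0,-1, 0,0,0,0,0,0,-1, 0,0,0,0,0,0,-1, 0,0,0,0,0,0,-1]' 8
python3 - <<'E'
from pl import *
o=r.get_obs(); R0=R.from_quat(o["eef_rot"]); d=uv(o["position"]+.005*R0.apply([0,1,0])); th=np.arctan2(d[1]-1.5,160-d[0])-np.arctan2(55,115)
print(d,o["contact_force"],o["width"],o["joints"].round(2), th,np.hypot(160-d[0],d[1]-1.5))
f=lambda a:(-115*np.cos(a)+55*np.sin(a))*up+(115*np.sin(a)+55*np.cos(a))*off
A=np.linspace(th,0,21)
for a,b in zip(A[:-1],A[1:]): print(b.round(2),(R0.inv().apply(f(b)-f(a))/10).round(2))
E
```

```text
t: 31.5
position: [0.6472, -0.0899, 0.2597]
eef_rot: [-0.449, 0.357, -0.509, 0.642]
contact_force: [-0.6, 0.3, 1.9]
width: 0.0096
[216.75208715 116.81433487   2.08289649] [-0.57473895  0.33912355  1.88842527] 0.009587344514630669 [ 0.79  0.41 -0.87  1.75  0.31  0.8   0.07] 1.5820396469913292 128.5231310827588
1.5 [ 0.   -0.16 -1.  ]
1.42 [ 0.   -0.08 -1.01]
1.34 [ 0.    0.   -1.01]
1.27 [ 0.    0.08 -1.  ]
1.19 [ 0.    0.16 -1.  ]
1.11 [ 0.    0.24 -0.98]
1.03 [ 0.    0.32 -0.96]
0.95 [ 0.    0.39 -0.93]
0.87 [ 0.    0.46 -0.9 ]
0.79 [ 0.    0.53 -0.86]
0.71 [ 0.    0.6  -0.81]
0.63 [ 0.    0.66 -0.76]
0.55 [ 0.    0.72 -0.71]
0.47 [ 0.    0.77 -0.65]
0.4 [ 0.    0.82 -0.59]
0.32 [ 0.    0.86 -0.52]
0.24 [ 0.    0.9  -0.45]
0.16 [ 0.    0.94 -0.38]
0.08 [ 0.    0.96 -0.3 ]
0.0 [ 0.    0.98 -0.22]
```

```bash
python3 -m handwheel '[0,-0.16,-1,0,0,0,-1, 0,-0.08,-1.01,0,0,0,-1, 0,0,-1.01,0,0,0,-1, 0,0.08,-1,0,0,0,-1, 0,0.16,-1,0,0,0,-1, 0,0.24,-0.98,0,0,0,-1, 0,0.32,-0.96,0,0,0,-1, 0,0.39,-0.93,0,0,0,-1, 0,0.46,-0.9,0,0,0,-1, 0,0.53,-0.86,0,0,0,-1]'
cat > arcst.py <<'E'
from pl import *
o=r.get_obs(); R0=R.from_quat(o["eef_rot"]); d=uv(o["position"]+.005*R0.apply([0,1,0])); th=np.arctan2(d[1]-1.5,160-d[0])-np.arctan2(55,115)
print(d.round(1),o["contact_force"].round(1),o["width"].round(4),o["joints"].round(2), th,np.hypot(160-d[0],d[1]-1.5))
f=lambda a:(-115*np.cos(a)+55*np.sin(a))*up+(115*np.sin(a)+55*np.cos(a))*off
g=(d[0]-160)*up+(d[1]-1.5)*off
print("to closed",(R0.inv().apply(f(0)-g)/10).round(2))
E
python3 arcst.py
```

```text
t: 32.75
position: [0.5648, -0.1092, 0.2075]
eef_rot: [-0.449, 0.357, -0.508, 0.642]
contact_force: [1.2, -0.7, -0.7]
width: 0.0097Traceback (most recent call last):
  File "arcst.py", line 3, in <module>
    print(d.round(1),o["contact_force"].round(1),o["width"].round(4),o["joints"].round(2), th,np.hypot(160-d[0],d[1]-1.5))
                                                 ^^^^^^^^^^^^^^^^
AttributeError: 'float' object has no attribute 'round'
```

```bash
sed -i 's/o\["width"\].round(4)/o["width"]/' arcst.py; python3 arcst.py; python3 -m handwheel '[0,0.6,-0.81,0,0,0,-1, 0,0.66,-0.76,0,0,0,-1, 0,0.72,-0.71,0,0,0,-1, 0,0.77,-0.65,0,0,0,-1, 0,0.82,-0.59,0,0,0,-1, 0,0.86,-0.52,0,0,0,-1, 0,0.9,-0.45,0,0,0,-1, 0,0.94,-0.38,0,0,0,-1, 0,0.9,-0.3,0,0,0,-1, 0,0.5,-0.1,0,0,0,-1]'
python3 arcst.py
```

```text
[117.5 122.5   2.5] [ 1.2 -0.7 -0.7] 0.009702727287651263 [ 0.95  0.34 -0.91  1.98  0.26  0.63  0.16] 0.7868109955338296 128.29640968363896
to closed [ 0.03  8.26 -5.29]
t: 34.0
position: [0.5429, -0.1141, 0.1175]
eef_rot: [-0.449, 0.357, -0.508, 0.642]
contact_force: [3.3, -0.3, 1.4]
width: 0.0097
[47.5 61.7  2.7] [ 3.3 -0.3  1.4] 0.009711270503849907 [ 0.85  0.42 -0.77  2.11  0.4   0.42  0.06] 0.045438023787846116 127.608645355785
to closed [ 0.    0.57 -0.11]
```

```bash
python3 -m handwheel '[0,0.3,-0.1,0,0,0,-1, 0,0.3,0,0,0,0,-1, 0,0.1,0,0,0,0,-1, 0,0,0,0,0,0,-1, 0,0,0,0,0,0,-1, 0,0,0,0,0,0,-1, 0,0,0,0,0,0,-1, 0,0,0,0,0,0,-1, 0,0,0,0,0,0,-1, 0,0,0,0,0,0,-1]'
python3 arcst.py
```

```text
t: 35.25
position: [0.5446, -0.1139, 0.1119]
eef_rot: [-0.449, 0.356, -0.509, 0.642]
contact_force: [-0.5, 0.1, 8.9]
width: 0.0094
[45.7 56.2  2.5] [-0.5  0.1  8.9] 0.0093708813041506 [ 0.83  0.43 -0.76  2.11  0.41  0.4   0.05] 0.0002211791465477897 126.71606410582451
to closed [ 0.   -0.01 -0.08]
```

```bash
python3 -m handwheel '[0,0,0,0,0,0,-0.4, 0,0,0,0,0,0,-0.4, 0,0,0,0,0,0,-0.4, 0,-0.5,0,0,0,0,-0.4, 0,-1,0,0,0,0,-0.4, 0,-2,0,0,0,0,-0.4, 0,-3,0,0,0,0,-0.4, 0,-4,-4,0,0,0,-0.4, 0,-2,-6,0,0,0,-0.4, 0,0,-6,0,0,0,-0.4]'
python3 look.py 5; python3 - <<'E'
from pl import *
from bench import optics
n,(x0,y0,x1,y1,s)="scene",(140,125,310,250,4.7)
p=optics.capture(n); print(r.get_obs()["contact_force"],r.get_obs()["t"])
im=cv2.resize(p["image"][y0:y1,x0:x1],None,fx=s,fy=s,interpolation=cv2.INTER_CUBIC)
cv2.imwrite(f"pics/{n}11.png",im)
E
```

```text
t: 36.5
position: [0.3878, -0.153, 0.1759]
eef_rot: [-0.449, 0.355, -0.509, 0.643]
contact_force: [-0.7, -0.3, -0.3]
width: 0.0263
[ 0.26751929 -0.12269703 -0.00897453] 36.6
```

View pics/scene11.png

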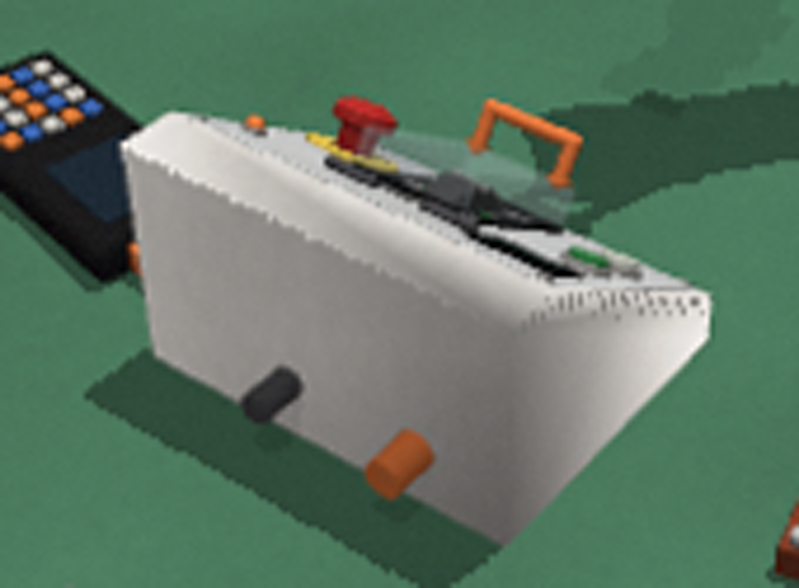

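View pics/look5.png

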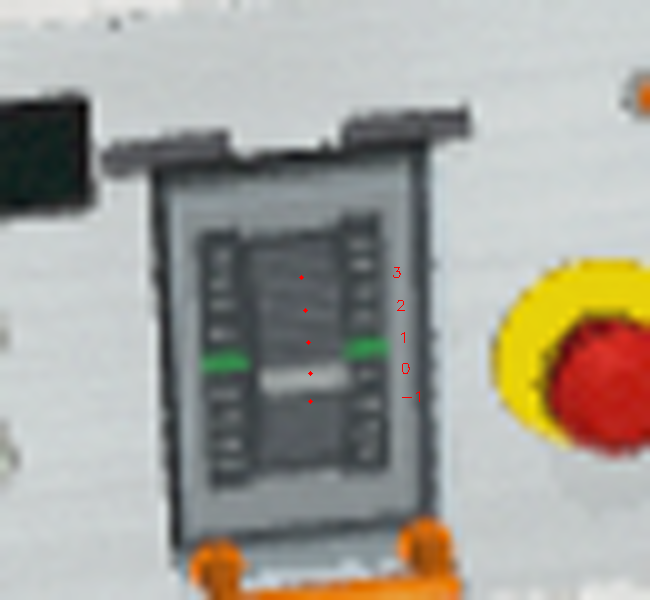

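```bash
python3 -c "
from bench import finish_job; print(finish_job())"
```

```text
the job is handed in; nothing more can be done
None
```

I lifted the hood to about 1.58 rad by its orange handle and let go. With a closed fingertip I rolled the flow wheel three single clicks towards the front. Then I gripped the handle again, closed the hood, released it, backed the arm away and handed in at about 36.6 s.

**Last checks:**
- **Hood:** it seated with about 9 N of reaction. The handle sits at the same pixels as in the first picture, and the hood angle worked out from the tool position was about 0.000 rad.
- **Wheel mark:** it lies 2.4 px below the green line in the top camera. The rim stands 18 mm above the painted line, so the model predicts 2.6 px for a mark that is truly on the line. The mark looks off the green line in the top picture for that reason.
- **Surroundings:** the force reading after backing off was about zero. The emergency stop and pendant look unchanged in the last pictures; only the edge of the nest block showed in those crops, and the arm never went near it.

**Disagreements:**
- **Networks on the mark:** one low-confidence detection (0.4) put the mark at 95.6 mm up the slope, which agrees with the set line. A higher-confidence one (0.63) landed near the raised hood, so I rejected it. The count of three clicks rests on the camera geometry, with both cameras agreeing.
- **Wheel force:** the first press reached about 37 N, and the strokes that followed ran at about 10 to 22 N. That is above the suggested 15 N at times, but it was on the fingers only and no slip showed.

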